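Seat the amber viewing glass on its leaning three-point stand

TASK

Swing the red keeper on the leaning stand clear of the seat, then take the amber viewing glass by its black grip and gently seat it, grip outward, between the three lips so that it bears on all three brass points and cannot rock. Then swing the keeper fully back over the rim of the glass and let go; leave the blue glass and everything else on the bench where they are.

Things in the scene. Friction and masses are not known exactly. Their poses are not given: they have to be found in the camera images.
- amber_grip (a point): Round amber viewing glass in a steel rim, 120 mm across, 12 mm thick, about 0.4 kg, lying flat. This point: centre of the black grip block (60 mm long, 14 wide, 30 high, on a 70 x 22 x 3 mm foot) on its face, on the glass's axis, 30 mm above the glass's underside (block from 15 to 45 mm). x along the block's 60 mm, y across its 14 mm, z out of the face.
- amber: The same amber glass (0.3 to 0.6 kg); origin at the centre of its underside, z out of its face, axes as for its grip.
- cobalt_grip (a point): Round cobalt-blue viewing glass in a steel rim, 120 mm across, 12 mm thick, about 0.4 kg, lying flat. This point: centre of the black grip block (60 mm long, 14 wide, 30 high, on a 70 x 22 x 3 mm foot) on its face, on the glass's axis, 30 mm above the glass's underside (block from 15 to 45 mm). x along the block's 60 mm, y across its 14 mm, z out of the face. It stays; the two may swap places.
- seat_center (a point): Seat of the fixed leaning stand (170 mm round base). This point: centre of the seat plane (through the three stud tips), 105 mm above the bench; a seated glass has the centre of its underside here. z = the seat's outward normal, 31 degrees from vertical; x up the slope, y level across it. How the glass is turned about z does not matter.
- lip_top (a point): Up-slope one of three alike aluminium lips round the seat, at 0, 120 and -120 degrees from x about z, 26 mm wide. This point: its inner face at the seat plane, 65 mm from the centre (5 mm clear of a centred rim). Upright to 8 mm above the seat plane, then flared outward by 25 degrees to 14 mm above it, there 68 mm from the centre. A glass slid right down against the two lower lips, 10 mm below centre, is still well seated.
- pad_top: brass ball-ended stud, one of the three points the glass must bear on, 52 mm from the seat centre, up the slope (+x); origin at its tip, 0 mm above the seat plane; it points along the seat's z axis.
- pad_left: brass ball-ended stud, one of the three points the glass must bear on, 52 mm from the seat centre, at 120 degrees from x about z (+y side); origin at its tip, 0 mm above the seat plane; it points along the seat's z axis.
- pad_right: brass ball-ended stud, one of the three points the glass must bear on, 52 mm from the seat centre, at -120 degrees from x about z (-y side); origin at its tip, 0 mm above the seat plane; it points along the seat's z axis.
- keeper (a joint): Red keeper bar, rad. 0 = shut against its stop, pointing at the seat centre over the rim of the glass; grows to 1.4 (stop) as it opens, clockwise seen from outside the seat (inner tip goes down the slope, knob up the slope). Below about 0.8 it covers the seat. It stays where it is left; stiff: about 1.5 N at the knob.
- keeper_pivot (a point): The keeper's pivot, on the seat plane at x = 0, y = 88 mm of the seat; its axis is parallel to the seat's z. The bar's inner tip is 45 mm from it; the bar lies 15 to 21 mm above the seat plane and is 16 mm wide.
- keeper_knob (a point): Red knob on the keeper's outer end, 45 mm from the pivot: an upright cylinder 14 mm in diameter, from 21 to 57 mm above the seat plane, parallel to the seat's z axis; this point is on its axis 41 mm above the seat plane. z as the seat's; y points from the pivot to the knob.
- brick: Firebrick split standing on edge, fixed, 230 mm long (its x), 32 mm thick, 114 mm high, between the glasses and the stand; origin at the centre of its underside.
- mould_mid (a point): Black iron ingot mould, 150 (its x) x 46 x 34 mm, lying loose; centre.
- crucible_mid (a point): White open crucible, 84 mm across, 75 mm high; centre.
- oilcan_mid (a point): Red oil can, 68 mm across, body 90 mm high, brass spout rising to 140 mm; this point is on the axis 45 mm up.
- graphite_mid (a point): Dark block, 50 (its x) x 85 x 60 mm high; centre.
- flask_mid (a point): Steel cylinder standing upright, 72 mm across, 90 mm high; centre.
- tamper_mid (a point): Hammer lying flat, 200 mm long, along its x; about half-way along.
Mind the look-alikes: they are no part of the job. What is shaped like the amber but pink is not meant.

How it is judged:
On the way, in this order (a step that is already met when the one before it is completed fails the run):
1. the keeper is swung clear of the seat (at least 0.75 rad open) (value of joint keeper above 0.75 rad), for 0.1 s.
2. with the keeper still clear, the amber glass bears on all three brass points, let go by the gripper (contact force between amber and pad_top above 0.15 N and contact force between amber and pad_left above 0.15 N and contact force between amber and pad_right above 0.15 N and x of amber_grip in the frame of seat_center between -0.013 and 0.013 m and y of amber_grip in the frame of seat_center between -0.013 and 0.013 m and z of amber_grip in the frame of seat_center between 0.026 and 0.034 m and angle between the z axis of amber_grip and the z axis of seat_center, either way round below 0.04 rad and value of joint keeper above 0.7 rad and contact force between amber and the fingers below 0.05 N), for 0.2 s.
At the end, for the whole second after the job is handed in: The amber glass rests, let go and still, on all three brass points (over 0.15 N each), parallel to the seat within 0.04 rad, its axis within 13 mm of the seat centre in x and y, underside within 4 mm of the seat plane; the keeper is shut over it to within 0.2 rad of its stop (contact force between amber and pad_top above 0.15 N and contact force between amber and pad_left above 0.15 N and contact force between amber and pad_right above 0.15 N and x of amber_grip in the frame of seat_center between -0.013 and 0.013 m and y of amber_grip in the frame of seat_center between -0.013 and 0.013 m and z of amber_grip in the frame of seat_center between 0.026 and 0.034 m and angle between the z axis of amber_grip and the z axis of seat_center, either way round below 0.04 rad and value of joint keeper below 0.2 rad and linear speed of amber below 0.01 m/s and contact force between amber and the fingers below 0.05 N); the robot touches nothing.
It fails at once if the amber glass is knocked or pressed against the stand with more than 45 N (contact force between amber and stand above 45 N).
It fails at once if the blue glass or another thing on the bench is moved more than 30 mm (distance of any of cobalt_grip, mould_mid, crucible_mid, oilcan_mid, graphite_mid, flask_mid, tamper_mid from where it was at the start of the episode above 0.03 m).
It also fails if it takes over 61 s, if anything falls off the work surface, if the arm or the gripper's body presses on something with over 40 N, if the wrist force passes 120 N, or if a joint passes its speed limit or range.

ROBOT

A 6-joint arm with a two-finger parallel gripper is mounted at the origin on the work surface. World frame = base frame: x ahead of the robot, y to its left, z up, the work surface at z = 0. Lengths are in m, angles in rad, forces in N, time in s.
With the tool pointing down it reaches from about 0.3 to 0.775 m from the base axis. Payload 14.6 kg.
Tool frame: the origin (TCP) lies at the very end of the fingers, on their centre line; the grasp point (between the pads) lies 19 mm behind it; z points along the fingers, x is the direction in which the jaws open and shut, and the axes are right-handed (so a half turn about z gives the same grasp; the last joint's range is limited). The gripper opens to 94 mm and grips with 3 to 60 N. Pads are 16 mm wide; open, the fingers measure 119 mm over their backs; the gripper's body (75 mm by 177 mm) begins 78 mm behind the grasp point.
Start: joints at [1.058, 0.3, 1.521, -0, 1.321, -0.067], TCP at [0.237, 0.496, 0.205] pointing down, gripper open.
Joint ranges: [-3.03, 3.03], [-0.79, 2.21], [0.23, 2.52], [-1.04, 4.18], [0, 3.07], [-2.55, 2.55]. Speed limits (rad/s): [2.22, 2.22, 2.57, 3.14, 3.14, 3.14].

INTERFACE

Orientations are given as [roll, pitch, yaw] about the fixed x, y, z axes, in that order (R = Rz(yaw) Ry(pitch) Rx(roll)).
In Python, from station import ctrl gives the robot as it stands.
- The arm moves only by the shell command python3 -m inch 'ROWS' [FORCE]. ROWS is JSON, one flat list of numbers, 7 for each row, row after row: the shift along the tool's x, y, z in cm, then the turn, a rotation vector about the tool's x, y, z in rad, then the opening, from 0 (shut) to 1 (fully open). In form: [tx, ty, tz, wx, wy, wz, claw, tx, ty, tz, wx, wy, wz, claw, ...]. A call has 1 to 20 rows; each row shifts and turns the commanded pose from where the row before left it, along the tool's axes as they then stand; what a row does not reach is not made up. A row lasts 1/8 s, in which the tool goes at most 62.5 mm and 10.7 degrees, less where a joint would pass 70% of its speed; a pose out of reach is approached as far as the arm can. A call is refused whole if a number of a shift passes 6.25 or a number of a turn 0.188, either way. A call with a gripper value outside its range is refused whole. The fingers move at their own pace and stop on an object; FORCE is the grip in N (left out, the last holds). Time passes only in rows, so rows that do not move let the fingers close. It gives the time, the measured TCP pose, the force and the opening at its end, in the units of the state.
- ctrl.get_obs(): the state, without advancing time (a new reading comes with each control period).
- ctrl.camera(name): name is "scene" or "top" or "wrist"; returns (picture, depth): 400x640x3 uint8, red, green, blue; 400x640 float32, m along the optical axis (not along the pixel's ray), 0 where there is no reading.
- ctrl.camera_params(name): a dict with "vertical_fov" (degrees; the focal length in pixels is half the picture's height over the tangent of half this angle, whatever the lens; pixels are square), "cx", "cy" (the principal point, pixels), "distortion" ([k1, k2, p1, p2, k3] as OpenCV has them; the pictures are not rectified), "camera_from_world" (4x4, takes a point from world to camera coordinates); the wrist camera has in their place "mount" (4x4, takes a point from camera to tool coordinates, whose origin is the TCP and whose axes are the tool frame's). Camera axes: x right, y down, z forward; pixel columns grow to the right and rows downward; lengths in m; the calibration is good to about 2 mm. A picture is of the moment at which its call begins: read the wrist's pose just before it. camera_params takes no time and is no camera call.
- ctrl.hand_in(): hands the job in, once; it reports no verdict.
Trained networks look in the newest picture that a camera, given by its name, has taken for a name from the list of things; names that differ only in an ending like _2 or _b are one class to them, and where a whole thing is asked for, a point or a joint stands for the part that bears it (a point fixed in the world has none). Each returns a list of dicts, best first, with "score" (0 to 1); they miss things now and then, are a little off and sometimes report something else, mostly with a low value. They report only what shows in the picture. A call takes as long as a camera call. They do not tell look-alikes from the thing itself.
- ctrl.spot_in(camera, label): "bbox" ([centre column, centre row, width, height] in pixels, round what is visible of it).
- ctrl.place_of(camera, label): "centre" ([column, row] in pixels: a listed point, or the origin of a listed thing).
The state is a dict: "time_s": time; "qpos": joint angles; "joint_vel": joint speeds; "tau": joint torques, N m; "ee_pos": TCP position; "eef_rot": TCP orientation; "force": force on the tool from outside, world axes, zero at the start; "moment": the same for the moment, N m; "grip_width": finger opening in m.
Only numpy, scipy, OpenCV 4.12 (cv2) and the standard library are available. Lean on these libraries where they do the work, as an engineer would, in place of code of your own. Each camera call takes 0.05 s, during which the arm holds its last target. There are 200 camera calls.

## Working session

There is one attempt and no reset: what is moved stays moved. The work goes in short steps, Python scripts to look and compute and a shell command to move; the robot and the scene stay as the last step left them, time stands still between calls to the robot, and variables do not carry over. Pictures are saved under pics/ and viewed, about 8 in all and at most 12, crops included, and the job is handed in when it is done.

```bash
mkdir -p pics; ls; cat > h.py <<'E'
import numpy as np, cv2, json
from scipy.spatial.transform import Rotation as R
from station import ctrl
def save(img,name): cv2.imwrite('pics/'+name,cv2.cvtColor(img,cv2.COLOR_RGB2BGR))
def cam(name):
    o=ctrl.get_obs(); p=ctrl.camera_params(name); img,d=ctrl.camera(name)
    f=img.shape[0]/2/np.tan(np.radians(p['vertical_fov'])/2)
    K=np.array([[f,0,p['cx']],[0,f,p['cy']],[0,0,1.]]); D=np.array(p['distortion'],float)
    if 'mount' in p:
        T=np.eye(4); T[:3,:3]=R.from_euler('xyz',o['eef_rot']).as_matrix(); T[:3,3]=o['ee_pos']
        W=T@np.array(p['mount'])
    else: W=np.linalg.inv(np.array(p['camera_from_world']))
    return img,d,K,D,W
def ray(K,D,W,uv):
    n=cv2.undistortPoints(np.array([[uv]],float),K,D)[0,0]
    return W[:3,3],W[:3,:3]@np.array([n[0],n[1],1])
def atz(c,uv,z):
    o,r=ray(*c[2:],uv); return o+r*(z-o[2])/r[2]
def atd(c,uv):
    u,v=int(round(uv[0])),int(round(uv[1])); p=c[1][max(v-2,0):v+3,max(u-2,0):u+3]; p=p[p>0]
    o,r=ray(*c[2:],uv); return o+r*np.median(p) if len(p) else None
def cloud(c):
    h,w=c[1].shape; u,v=np.meshgrid(np.arange(w),np.arange(h))
    n=cv2.undistortPoints(np.stack([u,v],-1).reshape(-1,1,2).astype(float),c[2],c[3]).reshape(h,w,2)
    P=np.concatenate([n,np.ones((h,w,1))],-1)*c[1][...,None]
    return P@c[4][:3,:3].T+c[4][:3,3]
def proj(c,P):
    M=np.linalg.inv(c[4]); return cv2.projectPoints(np.array(P,float).reshape(-1,1,3),cv2.Rodrigues(M[:3,:3])[0],M[:3,3],c[2],c[3])[0].reshape(-1,2)
E
python3 - <<'E'
from h import *
np.set_printoptions(precision=3,suppress=True)
ctrl.get_obs()
for n in ['scene','top']:
    c=cam(n); save(c[0],n+'0.png'); np.savez(n+'0.npz',img=c[0],d=c[1],K=c[2],D=c[3],W=c[4])
    for l in ['amber_grip','cobalt_grip','seat_center','lip_top','pad_top','pad_left','pad_right','keeper_pivot','keeper_knob','brick']:
        for r in ctrl.place_of(n,l)[:3]: print(n,l,r['centre'],round(r['score'],2),atd(c,r['centre']))
E
```

```text
pics
scene amber_grip [231.0, 143.8] 0.98 [ 0.653 -0.509  0.034]
scene amber_grip [280.6, 158.5] 0.91 [ 0.517 -0.326  0.04 ]
scene amber_grip [269.4, 130.2] 0.66 [ 0.47  -0.523  0.014]
scene cobalt_grip [307.2, 183.2] 0.66 [ 0.491 -0.159  0.043]
scene seat_center [336.0, 262.1] 0.89 [0.594 0.195 0.088]
scene lip_top [336.4, 271.2] 0.58 [0.628 0.245 0.146]
scene lip_top [312.6, 219.6] 0.39 [ 0.545 -0.028  0.004]
scene pad_left [420.9, 271.9] 0.37 [0.38  0.355 0.076]
scene pad_right [243.9, 169.0] 0.24 [ 0.673 -0.325  0.067]
scene keeper_pivot [365.9, 262.6] 0.94 [0.525 0.255 0.116]
scene keeper_knob [380.1, 255.7] 0.49 [0.49  0.271 0.151]
scene brick [311.0, 213.8] 0.94 [ 0.55  -0.032  0.039]
top amber_grip [414.2, 207.5] 0.95 [ 0.51  -0.328  0.045]
top amber_grip [465.3, 170.1] 0.83 [ 0.645 -0.515  0.045]
top amber_grip [465.0, 218.7] 0.58 [ 0.472 -0.506  0.046]
top cobalt_grip [366.1, 209.9] 0.74 [ 0.5   -0.16   0.043]
top cobalt_grip [318.5, 238.9] 0.29 [0.397 0.006 0.06 ]
top seat_center [260.7, 179.9] 0.76 [0.596 0.206 0.092]
top seat_center [190.4, 228.2] 0.69 [0.431 0.465 0.024]
top seat_center [244.4, 197.9] 0.44 [0.531 0.257 0.105]
top lip_top [247.7, 170.4] 0.69 [0.622 0.245 0.125]
top pad_left [244.9, 200.4] 0.52 [0.52  0.25  0.128]
top pad_left [247.3, 170.7] 0.38 [0.622 0.247 0.124]
top keeper_pivot [244.0, 201.1] 0.82 [0.518 0.253 0.128]
top keeper_knob [238.3, 204.8] 0.72 [0.505 0.272 0.127]
top keeper_knob [248.0, 167.2] 0.5 [0.629 0.24  0.145]
top keeper_knob [365.7, 210.2] 0.33 [ 0.499 -0.158  0.043]
top brick [334.1, 194.7] 0.69 [ 0.544 -0.046  0.114]
```

```bash
python3 - <<'E'
import cv2,numpy as np
a=cv2.imread('pics/scene0.png'); b=cv2.imread('pics/top0.png')
x=cv2.resize(a[110:310,180:480],(800,533),interpolation=cv2.INTER_CUBIC); cv2.imwrite('pics/s1.png',x)
y=cv2.resize(b[120:280,160:520],(800,356),interpolation=cv2.INTER_CUBIC); cv2.imwrite('pics/t1.png',y)
E
```

```text
(no output)
```

View pics/s1.png

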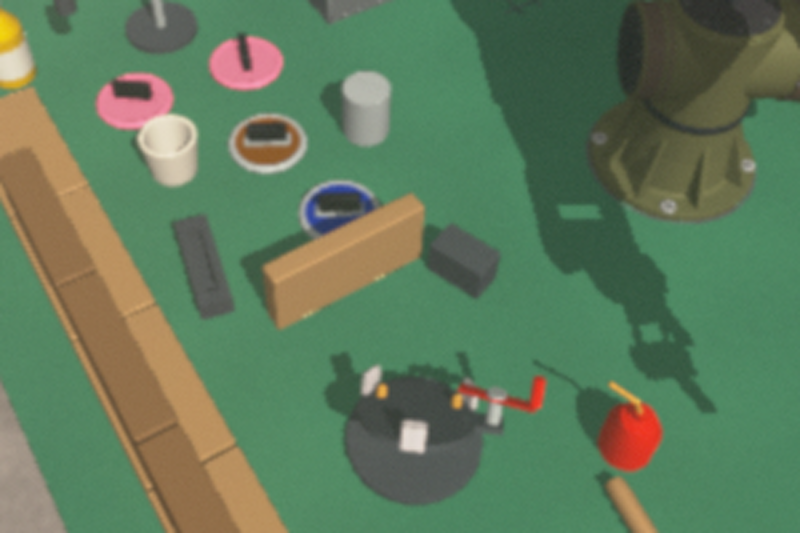

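View pics/t1.png

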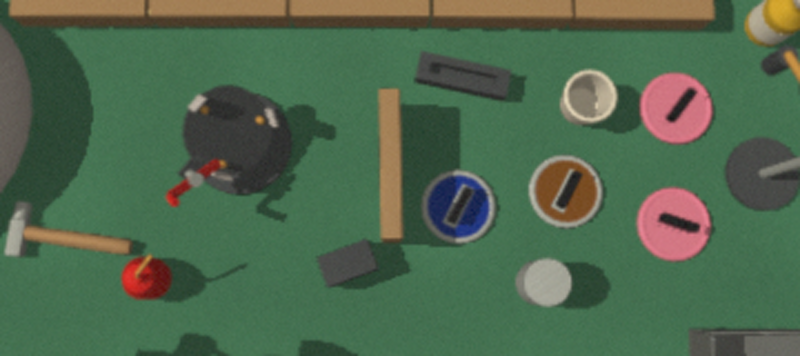

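Top crop: the amber glass is the steel-rimmed brown one at (567,190). The look-alikes are pink discs at (676,107) and (674,223), and blue at (459,205). Lip_top is at (197,102), and the red keeper knob is at (172,198).

```bash
cat >> h.py <<'E'
from scipy.linalg import logm,expm
def tcp():
    o=ctrl.get_obs(); T=np.eye(4); T[:3,:3]=R.from_euler('xyz',o['eef_rot']).as_matrix(); T[:3,3]=o['ee_pos']; return T
def pose(p,x,z):
    z=np.array(z)/np.linalg.norm(z); x=np.array(x)-np.dot(x,z)*z; x/=np.linalg.norm(x)
    T=np.eye(4); T[:3,:3]=np.stack([x,np.cross(z,x),z],1); T[:3,3]=p; return T
def steps(T,N=None,A=None,v=4.,w=.15):
    """constant row that, repeated N times, takes pose A (default: now) to T"""
    A=tcp() if A is None else A
    L=np.real(logm(np.linalg.inv(A)@T))
    t=np.linalg.norm(L[:3,3])*100; r=np.linalg.norm(L[[2,0,1],[1,2,0]])
    N=N or max(1,int(np.ceil(max(t/v,r/w)))); S=expm(L/N)
    print('N',N,'row',np.round(S[:3,3]*100,2),np.round(R.from_matrix(S[:3,:3]).as_rotvec(),4))
def seat(C,psi):
    a=np.radians(31); h=np.array([np.cos(psi),np.sin(psi),0]); k=np.array([0,0,1.])
    x=h*np.cos(a)+k*np.sin(a); z=-h*np.sin(a)+k*np.cos(a)
    S=np.eye(4); S[:3,:3]=np.stack([x,np.cross(z,x),z],1); S[:3,3]=C; return S
E
python3 - <<'E'
from h import *
np.set_printoptions(precision=3,suppress=True)
o=ctrl.get_obs(); print(o['time_s'],o['eef_rot'],o['ee_pos']); print(np.array(ctrl.camera_params('wrist')['mount']),ctrl.camera_params('wrist')['vertical_fov'])
S=seat([.587,.199,.105],np.radians(51)); print(S); print(tcp())
for s in (1,-1):
    T=pose(S[:3,3]+S[:3,2]*.2,s*S[:3,0],-S[:3,2]); steps(T)
E
```

```text
1.1 [3.142 0.    1.125] [0.237 0.496 0.205]
[[ 1.    -0.    -0.001  0.002]
 [ 0.001  0.962  0.274 -0.081]
 [ 0.001 -0.274  0.962 -0.179]
 [ 0.     0.     0.     1.   ]] 63.745698711625465
[[ 0.539 -0.777 -0.324  0.587]
 [ 0.666  0.629 -0.4    0.199]
 [ 0.515  0.     0.857  0.105]
 [ 0.     0.     0.     1.   ]]
[[ 0.431  0.902  0.     0.237]
 [ 0.902 -0.431 -0.     0.496]
 [-0.     0.    -1.     0.205]
 [ 0.     0.     0.     1.   ]]
N 13 row [-1.16  3.41 -0.83] [-0.005  0.041  0.018]
N 20 row [-3.33 -0.82  0.36] [-0.039 -0.005 -0.14 ]
```

```bash
r="-1.16,3.41,-0.83,-0.005,0.041,0.018,1"; python3 -m inch "[-1.16,3.41,-0.83,-0.005,0.041,0.018,1,-1.16,3.41,-0.83,-0.005,0.041,0.018,1,-1.16,3.41,-0.83,-0.005,0.041,0.018,1,-1.16,3.41,-0.83,-0.005,0.041,0.018,1,-1.16,3.41,-0.83,-0.005,0.041,0.018,1,-1.16,3.41,-0.83,-0.005,0.041,0.018,1,-1.16,3.41,-0.83,-0.005,0.041,0.018,1,-1.16,3.41,-0.83,-0.005,0.041,0.018,1,-1.16,3.41,-0.83,-0.005,0.041,0.018,1,-1.16,3.41,-0.83,-0.005,0.041,0.018,1,-1.16,3.41,-0.83,-0.005,0.041,0.018,1,-1.16,3.41,-0.83,-0.005,0.041,0.018,1,-1.16,3.41,-0.83,-0.005,0.041,0.018,1,0,0,0,0,0,0,1]"
python3 - <<'E'
from h import *
np.set_printoptions(precision=3,suppress=True)
print(tcp()); c=cam('wrist'); save(c[0],'w1.png'); np.savez('w1.npz',img=c[0],d=c[1],K=c[2],D=c[3],W=c[4])
for l in ['seat_center','lip_top','pad_top','pad_left','pad_right','keeper_pivot','keeper_knob']:
    for r in ctrl.place_of('wrist',l)[:3]: print(l,r['centre'],round(r['score'],2),atd(c,r['centre']))
S=seat([.587,.199,.105],np.radians(51))
P=(S[:3,:3]@np.array([[0,0,0],[.065,0,0],[.052,0,0],[-.026,.045,0],[-.026,-.045,0],[0,.088,0],[0,.133,.041]]).T).T+S[:3,3]
print(proj(c,P))
E
```

```text
time_s: 2.85
ee_pos: [0.5222, 0.1169, 0.277]
eef_rot: [3.141, -0.536, 0.882]
force: [0.0, 0.5, 0.2]
grip_width: 0.0941
[[ 0.547  0.772  0.325  0.522]
 [ 0.664 -0.636  0.394  0.117]
 [ 0.51   0.    -0.86   0.277]
 [ 0.     0.     0.     1.   ]]
seat_center [323.7, 177.9] 0.95 [0.603 0.201 0.093]
seat_center [61.6, 160.9] 0.35 [0.401 0.022 0.06 ]
lip_top [365.5, 177.8] 0.71 [0.624 0.232 0.13 ]
lip_top [378.2, 172.6] 0.66 [0.621 0.242 0.145]
pad_top [365.1, 177.5] 0.4 [0.623 0.232 0.13 ]
pad_left [298.0, 142.4] 0.39 [0.547 0.206 0.086]
pad_right [303.6, 214.6] 0.42 [0.62  0.151 0.089]
keeper_pivot [322.9, 103.7] 0.96 [0.52  0.242 0.126]
[[320.662 172.191]
 [374.747 171.885]
 [363.939 171.941]
 [298.083 134.498]
 [299.971 207.867]
 [320.121  95.929]
 [319.56   47.22 ]]
```

View pics/w1.png

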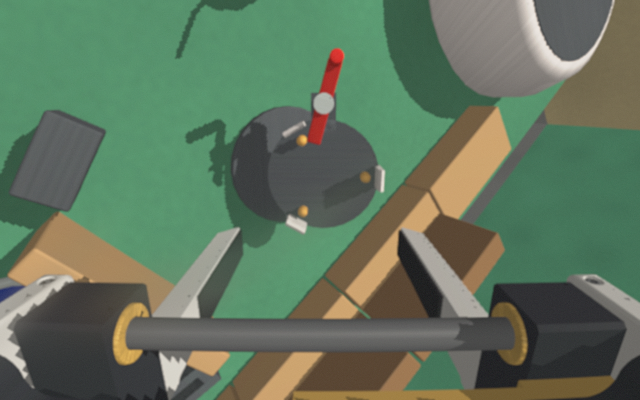

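The wrist view shows the pads at (365,177), (302,140) and (303,211), lip_top at (378,178), the pivot cap at (323,103) and the knob top at (337,55). I'll fit the seat pose to these.

```bash
cat >> h.py <<'E'
def blobs(img,lo,hi,amin=8):
    m=cv2.inRange(cv2.cvtColor(img,cv2.COLOR_RGB2HSV),lo,hi); n,_,s,ce=cv2.connectedComponentsWithStats(m)
    return [(ce[i],s[i,4]) for i in range(1,n) if s[i,4]>=amin]
E
python3 - <<'E'
from h import *
from scipy.optimize import least_squares
np.set_printoptions(precision=4,suppress=True)
z=np.load('w1.npz'); c=(z['img'],z['d'],z['K'],z['D'],z['W'])
b=[x for x in blobs(c[0],(12,130,90),(28,255,255)) if 280<x[0][0]<380 and 125<x[0][1]<225]; print(b)
b=[x[0] for x in b if x[1]>20]
near=lambda p:min(b,key=lambda q:np.hypot(*(q-p)))
uv=np.array([near((365,177)),near((302,140)),near((303,211))])
h=-.002
L=np.array([[.052,0,h],[-.026,.045,h],[-.026,-.045,h]])
def res(p):
    S=seat([p[0],p[1],.105],p[2]); return (proj(c,L@S[:3,:3].T+S[:3,3])-uv).ravel()
s=least_squares(res,[.587,.199,.89]); print(s.x,np.degrees(s.x[2]),s.fun)
S=seat([s.x[0],s.x[1],.105],s.x[2])
def resf(p):
    S=seat(p[:3],p[3]); return (proj(c,L@S[:3,:3].T+S[:3,3])-uv).ravel()
s2=least_squares(resf,[.587,.199,.105,.89]); print('free z',s2.x,s2.fun)
np.save('S.npy',S)
# pad positions by depth, in seat frame
for u in list(uv)+[(378,178),(323,103),(337,55)]:
    print(u,S[:3,:3].T@(atd(c,u)-S[:3,3]))
# predicted knob top for q
for q in (0,.1,.2,.3,.4):
    print(q,proj(c,[S[:3,:3]@np.array([.045*np.sin(q),.088+.045*np.cos(q),.057])+S[:3,3], S[:3,:3]@np.array([0,.088,.021])+S[:3,3],S[:3,:3]@np.array([-.045*np.sin(q),.088-.045*np.cos(q),.021])+S[:3,3]]).round(1).tolist())
r=blobs(c[0],(0,150,80),(8,255,255),30); print(r)
E
```

```text
[(array([301.7089, 139.8861]), np.int32(79)), (array([364.9623, 176.6981]), np.int32(53)), (array([303.1207, 210.4828]), np.int32(58))]
[0.5941 0.198  0.8827] 50.57450393514542 [ 1.0374 -0.2072 -0.3018 -0.6096 -0.5186  0.9664]
free z [0.5984 0.2003 0.0975 0.881 ] [ 0.0135 -0.2343  0.1741  0.1191 -0.1985  0.1156]
[364.9623 176.6981] [ 0.0507 -0.0001 -0.0014]
[301.7089 139.8861] [-0.0256  0.0444 -0.0011]
[303.1207 210.4828] [-0.0253 -0.0436 -0.0018]
(378, 178) [0.0648 0.0006 0.0086]
(323, 103) [-0.0006  0.0863  0.0246]
(337, 55) [0.0124 0.13   0.0567]
0 [[323.8, 51.6], [323.6, 101.4], [323.5, 143.2]]
0.1 [[328.6, 51.8], [323.6, 101.4], [319.5, 143.0]]
0.2 [[333.4, 52.6], [323.6, 101.4], [315.5, 142.4]]
0.3 [[338.0, 53.8], [323.6, 101.4], [311.5, 141.4]]
0.4 [[342.5, 55.6], [323.6, 101.4], [307.7, 140.1]]
[(array([332.1271,  71.3779]), np.int32(598)), (array([316.837 , 127.9284]), np.int32(405))]
```

```bash
cat >> h.py <<'E'
def knobpose(q,h,S=None):
    S=np.load('S.npy') if S is None else S
    p=S[:3,:3]@np.array([.045*np.sin(q),.088+.045*np.cos(q),h])+S[:3,3]
    return pose(p,S[:3,:3]@np.array([np.cos(q),-np.sin(q),0]),-S[:3,2])
E
python3 - <<'E'
from h import *
A=knobpose(.28,.09); steps(A); B=knobpose(.28,.026); steps(B,A=A,v=2); Q=knobpose(1.22,.026); steps(Q,A=B,w=.1); print(ctrl.get_obs()['qpos'])
E
```

```text
N 5 row [ 0.04 -2.52  2.26] [-0.      0.0011  0.0567]
N 4 row [0.  0.  1.6] [ 0. -0. -0.]
N 10 row [0.42 0.02 0.  ] [-0.     0.     0.094]
[-0.05515035  0.00916886  1.77626071  0.48820394  1.07310862 -1.11659933]
```

```bash
python3 -m inch "[0.04,-2.52,2.26,0,0.0011,0.0567,0.5,0.04,-2.52,2.26,0,0.0011,0.0567,0.5,0.04,-2.52,2.26,0,0.0011,0.0567,0.5,0.04,-2.52,2.26,0,0.0011,0.0567,0.5,0.04,-2.52,2.26,0,0.0011,0.0567,0.5,0,0,1.6,0,0,0,0.5,0,0,1.6,0,0,0,0.5,0,0,1.6,0,0,0,0.5,0,0,1.6,0,0,0,0.5,0,0,0,0,0,0,0.5,0,0,0,0,0,0,0.1,0,0,0,0,0,0,0.1,0,0,0,0,0,0,0.1,0,0,0,0,0,0,0.1]" 8
python3 - <<'E'
from h import *
np.set_printoptions(precision=4,suppress=True)
T=tcp(); print(np.linalg.inv(np.load('S.npy'))@T); print(ctrl.get_obs()['grip_width'])
E
```

```text
time_s: 5.0
ee_pos: [0.4915, 0.2788, 0.1338]
eef_rot: [-2.977, -0.518, 0.558]
force: [-1.4, -0.7, 3.1]
grip_width: 0.0138
[[ 0.9608 -0.2773  0.0003  0.0124]
 [-0.2773 -0.9608 -0.0002  0.1305]
 [ 0.0003  0.0001 -1.      0.0261]
 [ 0.      0.      0.      1.    ]]
0.013760967539045647
```

```bash
python3 -m inch "[0.42,0.02,0,0,0,0.094,0.1,0.42,0.02,0,0,0,0.094,0.1,0.42,0.02,0,0,0,0.094,0.1,0.42,0.02,0,0,0,0.094,0.1,0.42,0.02,0,0,0,0.094,0.1,0.42,0.02,0,0,0,0.094,0.1,0.42,0.02,0,0,0,0.094,0.1,0.42,0.02,0,0,0,0.094,0.1,0.42,0.02,0,0,0,0.094,0.1,0.42,0.02,0,0,0,0.094,0.1,0,0,0,0,0,0,0.1]"
python3 - <<'E'
from h import *
np.set_printoptions(precision=4,suppress=True)
T=tcp(); X=np.linalg.inv(np.load('S.npy'))@T; print(X, np.arctan2(X[0,3],X[1,3]-.088)); o=ctrl.get_obs(); print(o['grip_width'],o['qpos'])
E
```

```text
time_s: 6.38
ee_pos: [0.5297, 0.2808, 0.1494]
eef_rot: [-2.627, -0.179, -0.385]
force: [2.3, 1.6, 2.5]
grip_width: 0.0133
[[ 0.3432 -0.9393  0.0013  0.0426]
 [-0.9393 -0.3432 -0.0012  0.1024]
 [ 0.0016 -0.0008 -1.      0.0262]
 [ 0.      0.      0.      1.    ]] 1.245483784648122
0.013296048981782127 [0.2969 0.2384 1.8372 0.4837 0.6579 0.31  ]
```

```bash
python3 -m inch "[0,0,0,0,0,0,0.35,0,0,0,0,0,0,0.35,0,0,0,0,0,0,0.35,0,0,-2,0,0,0,0.35,0,0,-3,0,0,0,0.35,0,0,-4,0,0,0,0.35,0,0,-4,0,0,0,0.35,0,0,0,0,0,0,0.5]"
python3 - <<'E'
from h import *
np.set_printoptions(precision=4,suppress=True)
A=tcp(); print(A)
a=np.radians(66); T=pose([.51,-.33,.22],[np.cos(a),np.sin(a),0],[0,0,-1])
M=A.copy(); M[:3,3]=T[:3,3]; steps(M,v=4.5); steps(T,A=M)
E
```

```text
time_s: 7.38
ee_pos: [0.4869, 0.2286, 0.2629]
eef_rot: [-2.625, -0.182, -0.386]
force: [0.6, 0.1, -0.3]
grip_width: 0.0395
[[ 0.9111 -0.2449  0.3315  0.4869]
 [-0.3705 -0.8391  0.3983  0.2286]
 [ 0.1806 -0.4857 -0.8553  0.2629]
 [ 0.      0.      0.      1.    ]]
N 13 row [ 1.69  3.72 -1.37] [-0. -0.  0.]
N 11 row [ 0. -0. -0.] [-0.0246 -0.0484 -0.1318]
```

```bash
python3 -m inch "[1.69,3.72,-1.37,0,0,0,0.5,1.69,3.72,-1.37,0,0,0,0.5,1.69,3.72,-1.37,0,0,0,0.5,1.69,3.72,-1.37,0,0,0,0.5,1.69,3.72,-1.37,0,0,0,0.5,1.69,3.72,-1.37,0,0,0,0.5,1.69,3.72,-1.37,0,0,0,0.5,1.69,3.72,-1.37,0,0,0,0.5,1.69,3.72,-1.37,0,0,0,0.5,1.69,3.72,-1.37,0,0,0,0.5,1.69,3.72,-1.37,0,0,0,0.5,1.69,3.72,-1.37,0,0,0,0.5,1.69,3.72,-1.37,0,0,0,0.5]"
python3 -m inch "[0,0,0,-0.0246,-0.0484,-0.1318,0.5,0,0,0,-0.0246,-0.0484,-0.1318,0.5,0,0,0,-0.0246,-0.0484,-0.1318,0.5,0,0,0,-0.0246,-0.0484,-0.1318,0.5,0,0,0,-0.0246,-0.0484,-0.1318,0.5,0,0,0,-0.0246,-0.0484,-0.1318,0.5,0,0,0,-0.0246,-0.0484,-0.1318,0.5,0,0,0,-0.0246,-0.0484,-0.1318,0.5,0,0,0,-0.0246,-0.0484,-0.1318,0.5,0,0,0,-0.0246,-0.0484,-0.1318,0.5,0,0,0,-0.0246,-0.0484,-0.1318,0.5,0,0,0,0,0,0,0.5]"
python3 - <<'E'
from h import *
np.set_printoptions(precision=4,suppress=True)
print(tcp()); c=cam('wrist'); save(c[0],'w2.png'); np.savez('w2.npz',img=c[0],d=c[1],K=c[2],D=c[3],W=c[4])
for r in ctrl.place_of('wrist','amber_grip')[:3]: print(r['centre'],round(r['score'],2),atd(c,r['centre']),atz(c,r['centre'],.03))
E
```

```text
time_s: 9.0
ee_pos: [0.5094, -0.3302, 0.2159]
eef_rot: [-2.627, -0.176, -0.385]
force: [0.2, 1.2, 0.6]
grip_width: 0.047
time_s: 10.5
ee_pos: [0.5096, -0.3282, 0.2165]
eef_rot: [-3.136, 0.002, 1.153]
force: [0.1, 0.6, 0.3]
grip_width: 0.0472
[[ 0.4058  0.914  -0.0056  0.5096]
 [ 0.914  -0.4058  0.0005 -0.3282]
 [-0.0018 -0.0053 -1.      0.2165]
 [ 0.      0.      0.      1.    ]]
[169.3, 205.5] 0.83 [ 0.4671 -0.4983  0.0447] [ 0.4683 -0.5069  0.03  ]
[492.9, 258.1] 0.65 [ 0.6925 -0.1698  0.0332] [ 0.6947 -0.1687  0.03  ]
[313.5, 186.0] 0.64 [ 0.5138 -0.3362  0.0445] [ 0.5169 -0.338   0.03  ]
```

View pics/w2.png

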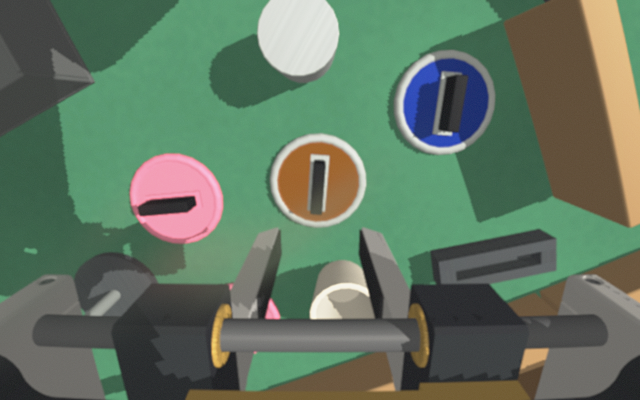

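The amber glass (steel rim, brown disc) is centred at (318,180), with its grip upright in the picture. Blue is at (445,102) and pink at (177,198). Next I'll find the grip pose from the depth cloud.

```bash
python3 - <<'E'
from h import *
np.set_printoptions(precision=4,suppress=True)
z=np.load('w2.npz'); c=(z['img'],z['d'],z['K'],z['D'],z['W']); P=cloud(c)
v,u=np.mgrid[:400,:640]
near=np.hypot(u-318,v-182)<50
m=near&(P[...,2]>.04)&(P[...,2]<.052); X=P[m]; r=cv2.minAreaRect((X[:,:2]*1000).astype(np.float32)); print(len(X),r,X[:,2].mean())
m=near&(P[...,2]>.008)&(P[...,2]<.022)&(c[0].min(-1)>130); X=P[m]; (cx,cy),rad=cv2.minEnclosingCircle((X[:,:2]*1000).astype(np.float32)); print('rim',len(X),cx,cy,rad)
bx=cv2.boxPoints(r); e=max([bx[1]-bx[0],bx[2]-bx[1]],key=np.linalg.norm); print('long axis deg',np.degrees(np.arctan2(e[1],e[0])))
g=np.array([r[0][0],r[0][1]])/1000; a=np.arctan2(e[1],e[0])+np.pi/2
if np.sin(a)<0:a+=np.pi
T=pose([g[0],g[1],.1],[np.cos(a),np.sin(a),0],[0,0,-1]); print(g,np.degrees(a)); steps(T); np.save('G.npy',T)
E
```

```text
634 ((518.7127075195312, -333.8502197265625), (13.938331604003906, 59.7125244140625), 61.818565368652344) 0.04442335454843809
rim 2141 518.7643432617188 -332.9822082519531 59.2712287902832
long axis deg -28.181435
[ 0.5187 -0.3339] 61.818565
N 3 row [-0.01  0.37  3.89] [-0.0017  0.0005  0.0235]
```

```bash
python3 -m inch "[-0.01,0.37,3.89,-0.0017,0.0005,0.0235,0.5,-0.01,0.37,3.89,-0.0017,0.0005,0.0235,0.5,-0.01,0.37,3.89,-0.0017,0.0005,0.0235,0.5,0,0,0,0,0,0,0.5]"
python3 - <<'E'
from h import *
T=np.load('G.npy'); T[2,3]=.019; steps(T,v=2)
E
```

```text
time_s: 11.1
ee_pos: [0.5177, -0.3337, 0.098]
eef_rot: [-3.137, -0.0, 1.079]
force: [0.1, 0.4, 0.7]
grip_width: 0.047
N 4 row [0.01 0.03 1.97] [-0.0011 -0.0001  0.0001]
```

```bash
python3 -m inch "[0.01,0.03,1.97,-0.0011,0,0,0.5,0.01,0.03,1.97,-0.0011,0,0,0.5,0.01,0.03,1.97,-0.0011,0,0,0.5,0.01,0.03,1.97,-0.0011,0,0,0.5,0,0,0,0,0,0,0.5,0,0,0,0,0,0,0.05,0,0,0,0,0,0,0.05,0,0,0,0,0,0,0.05,0,0,0,0,0,0,0.05,0,0,0,0,0,0,0.05]" 40
python3 - <<'E'
from h import *
np.set_printoptions(precision=4,suppress=True)
print(tcp(),ctrl.get_obs()['grip_width'])
E
```

```text
time_s: 12.35
ee_pos: [0.5204, -0.3349, 0.0226]
eef_rot: [3.135, 0.001, 1.081]
force: [-2.1, -0.9, 4.9]
grip_width: 0.0137
[[ 0.47    0.8826  0.0051  0.5204]
 [ 0.8827 -0.47   -0.0043 -0.3349]
 [-0.0014  0.0065 -1.      0.0226]
 [ 0.      0.      0.      1.    ]] 0.013683375249131638
```

```bash
python3 -m inch "[0,0,-1,0,0,0,0.05,0,0,-2,0,0,0,0.05,0,0,-3.5,0,0,0,0.05,0,0,-4,0,0,0,0.05,0,0,-4,0,0,0,0.05,0,0,-4,0,0,0,0.05,0,0,-3,0,0,0,0.05,0,0,0,0,0,0,0.05,0,0,0,0,0,0,0.05]"
python3 - <<'E'
from h import *
np.set_printoptions(precision=4,suppress=True)
A=tcp(); print(A,ctrl.get_obs()['grip_width'],ctrl.get_obs()['force']); c=cam('wrist'); save(c[0],'w3.png'); np.savez('w3.npz',img=c[0],d=c[1],K=c[2],D=c[3],W=c[4],A=A)
P=(cloud(c)-A[:3,3])@A[:3,:3]   # tool coords
m=(c[1]>0)&(P[...,2]>-.005)&(P[...,2]<.04)&(np.hypot(P[...,0],P[...,1])<.07)
hsv=cv2.cvtColor(c[0],cv2.COLOR_RGB2HSV)
am=m&(hsv[...,0]>5)&(hsv[...,0]<20)&(hsv[...,1]>120); X=P[am]
if len(X)>20:
    co,*_=np.linalg.lstsq(np.c_[X[:,:2],np.ones(len(X))],X[:,2],rcond=None); print('face z=ax+by+c',co,len(X))
rm=m&(hsv[...,1]<60)&(hsv[...,2]>130)&(np.hypot(P[...,0],P[...,1])>.05); X=P[rm]; print('rim',len(X),cv2.minEnclosingCircle((X[:,:2]*1000).astype(np.float32)))
S=np.load('S.npy'); 
E
```

```text
time_s: 13.48
ee_pos: [0.5189, -0.3335, 0.236]
eef_rot: [3.137, 0.001, 1.082]
force: [0.3, 0.0, -2.6]
grip_width: 0.0138
[[ 0.47    0.8827  0.0033  0.5189]
 [ 0.8827 -0.47   -0.0027 -0.3335]
 [-0.0009  0.0042 -1.      0.236 ]
 [ 0.      0.      0.      1.    ]] 0.013804852517538475 [ 0.3212  0.0119 -2.6471]
face z=ax+by+c [0.0001 0.0072 0.0119] 10347
rim 5387 ((1.9779186248779297, -2.092395782470703), 59.6151237487793)
```

View pics/w3.png

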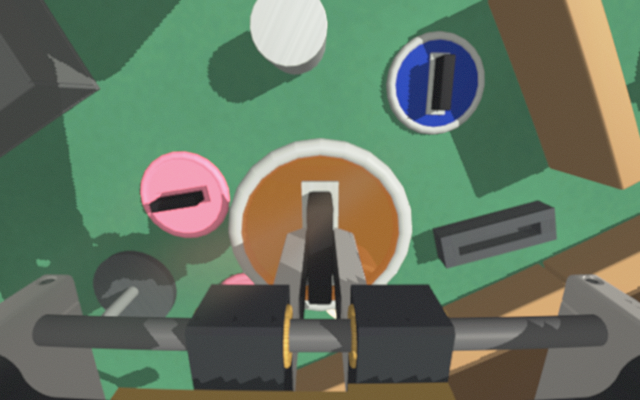

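The lift is good: the glass sits level in the gripper and the blue glass has not moved. Next I'll work out the carry.

```bash
cat >> h.py <<'E'
zg=np.array([0,.0072,-1.]); zg/=np.linalg.norm(zg)
H=pose([.0005,-.002,.0235],[1,0,0],zg)   # glass in tool (x along jaws here)
def place(x,y,h):  # tool pose with glass at seat coords
    S=np.load('S.npy'); L=np.eye(4); L[:3,3]=[x,y,h]; return S@L@np.linalg.inv(H)
def glass(): return np.linalg.inv(np.load('S.npy'))@tcp()@H
E
python3 - <<'E'
from h import *
np.set_printoptions(precision=4,suppress=True)
A=tcp(); T=place(-.001,0,.12); print(T)
M=A.copy(); M[:3,3]=T[:3,3]; steps(M,v=4); steps(T,A=M,w=.1)
E
```

```text
[[ 0.5444  0.7701  0.3326  0.5478]
 [ 0.6621 -0.6379  0.3933  0.1388]
 [ 0.515   0.0062 -0.8571  0.2272]
 [ 0.      0.      0.      1.    ]]
N 12 row [ 3.59 -1.64  0.06] [ 0. -0. -0.]
N 6 row [0. 0. 0.] [-0.0096  0.0898  0.0328]
```

```bash
python3 -m inch "[2,-0.91,0,0,0,0,0.05,3.43,-1.57,0.05,0,0,0,0.05,3.59,-1.64,0.05,0,0,0,0.05,3.59,-1.64,0.05,0,0,0,0.05,3.59,-1.64,0.06,0,0,0,0.05,3.59,-1.64,0.06,0,0,0,0.05,3.59,-1.64,0.06,0,0,0,0.05,3.59,-1.64,0.06,0,0,0,0.05,3.59,-1.64,0.06,0,0,0,0.05,3.59,-1.64,0.06,0,0,0,0.05,3.59,-1.64,0.06,0,0,0,0.05,3.43,-1.57,0.05,0,0,0,0.05,1.5,-0.7,0.05,0,0,0,0.05,0,0,0,0,0,0,0.05]"
python3 -m inch "[0,0,0,-0.0096,0.0898,0.0328,0.05,0,0,0,-0.0096,0.0898,0.0328,0.05,0,0,0,-0.0096,0.0898,0.0328,0.05,0,0,0,-0.0096,0.0898,0.0328,0.05,0,0,0,-0.0096,0.0898,0.0328,0.05,0,0,0,-0.0096,0.0898,0.0328,0.05,0,0,0,0,0,0,0.05,0,0,0,0,0,0,0.05]"
python3 - <<'E'
from h import *
np.set_printoptions(precision=4,suppress=True)
G=glass(); print(G,ctrl.get_obs()['grip_width'],ctrl.get_obs()['qpos']); c=cam('wrist'); save(c[0],'w4.png'); np.savez('w4.npz',img=c[0],d=c[1],K=c[2],D=c[3],W=c[4],A=tcp())
P=(cloud(c)-tcp()[:3,3])@tcp()[:3,:3]
m=(c[1]>0)&(P[...,2]>-.005)&(P[...,2]<.04)&(np.hypot(P[...,0],P[...,1])<.07)
hsv=cv2.cvtColor(c[0],cv2.COLOR_RGB2HSV); am=m&(hsv[...,0]>5)&(hsv[...,0]<20)&(hsv[...,1]>120); X=P[am]
co,*_=np.linalg.lstsq(np.c_[X[:,:2],np.ones(len(X))],X[:,2],rcond=None); print('face',co,len(X))
rm=m&(hsv[...,1]<60)&(hsv[...,2]>130)&(np.hypot(P[...,0],P[...,1])>.05); print('rim',cv2.minEnclosingCircle((P[rm][:,:2]*1000).astype(np.float32)))
steps(place(-.001,0,.03),v=1.5)
E
```

```text
time_s: 15.28
ee_pos: [0.5472, 0.1352, 0.2283]
eef_rot: [3.136, 0.002, 1.083]
force: [0.7, -0.7, -3.4]
grip_width: 0.0136
time_s: 16.27
ee_pos: [0.5478, 0.1339, 0.2291]
eef_rot: [3.13, -0.539, 0.885]
force: [0.8, 1.1, -3.0]
grip_width: 0.0139
[[ 1.     -0.0019  0.0018 -0.0033]
 [ 0.0019  1.      0.003  -0.0032]
 [-0.0018 -0.003   1.      0.1235]
 [ 0.      0.      0.      1.    ]] 0.013858809650375527 [-0.0182  0.1082  1.7875  0.5097  0.9476 -1.1393]
face [0.0012 0.0058 0.0126] 10241
rim ((1.0012153387069702, -2.302279233932495), 59.427650451660156)
N 7 row [ 0.03 -0.05  1.33] [0.0004 0.0002 0.0003]
```

View pics/w4.png

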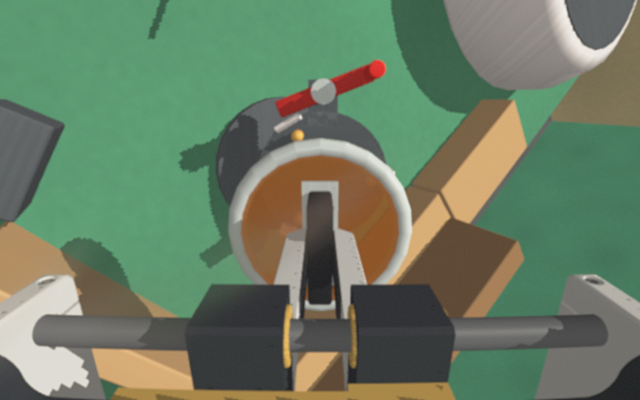

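The keeper is clear, its bar running from (282,108) to (377,68), and the glass is over the seat. I'll descend in stages.

```bash
python3 -m inch "[0.03,-0.05,1.33,0.0004,0.0002,0.0003,0.05,0.03,-0.05,1.33,0.0004,0.0002,0.0003,0.05,0.03,-0.05,1.33,0.0004,0.0002,0.0003,0.05,0.03,-0.05,1.33,0.0004,0.0002,0.0003,0.05,0.03,-0.05,1.33,0.0004,0.0002,0.0003,0.05,0.03,-0.05,1.33,0.0004,0.0002,0.0003,0.05,0.03,-0.05,1.33,0.0004,0.0002,0.0003,0.05,0,0,0,0,0,0,0.05,0,0,0,0,0,0,0.05]"
python3 - <<'E'
from h import *
np.set_printoptions(precision=4,suppress=True)
print(glass()); steps(place(-.001,0,.016),N=3);c=cam('wrist')
b=[x for x in blobs(c[0],(12,130,90),(28,255,255)) if 270<x[0][0]<380 and 90<x[0][1]<160];print(b)
S=np.load('S.npy');print(proj(c,S[:3,:3]@np.array([-.026,.045,-.002])+S[:3,3]))
E
```

```text
time_s: 17.45
ee_pos: [0.5773, 0.1747, 0.1504]
eef_rot: [3.135, -0.543, 0.882]
force: [0.6, -0.5, -2.4]
grip_width: 0.0141
[[ 1.      0.0006 -0.0016 -0.0007]
 [-0.0006  1.     -0.0003 -0.    ]
 [ 0.0016  0.0003  1.      0.0302]
 [ 0.      0.      0.      1.    ]]
N 3 row [-0.01 -0.    0.47] [-0.0001 -0.0005 -0.0002]
[]
[[283.9296 152.5012]]
```

```bash
python3 -m inch "[0,0,0.47,0,-0.0005,0,0.05,0,0,0.47,0,0,0,0.05,0,0,0.47,0,0,0,0.05,0,0,0.3,0,0,0,0.05,0,0,0.3,0,0,0,0.05,0,0,0.3,0,0,0,0.05,0,0,0,0,0,0,0.05,0,0,0,0,0,0,0.05]"
python3 - <<'E'
from h import *
np.set_printoptions(precision=4,suppress=True)
print(glass()); o=ctrl.get_obs(); print(np.load('S.npy')[:3,:3].T@o['force'],o['moment'])
E
```

```text
time_s: 18.5
ee_pos: [0.5849, 0.1838, 0.1304]
eef_rot: [3.135, -0.542, 0.882]
force: [-0.4, -0.8, -2.5]
grip_width: 0.0136
[[ 1.      0.0007 -0.0009 -0.0008]
 [-0.0007  1.     -0.0004 -0.0001]
 [ 0.0009  0.0004  1.      0.007 ]
 [ 0.      0.      0.      1.    ]]
[-1.969  -0.199  -1.6819] [-0.4523  0.3962 -0.041 ]
```

No contact yet at 7 mm. I'll continue in 1 mm rows.

```bash
python3 -m inch "[0,0,0.1,0,0,0,0.05,0,0,0.1,0,0,0,0.05,0,0,0.1,0,0,0,0.05,0,0,0.1,0,0,0,0.05,0,0,0,0,0,0,0.05]"; python3 -m inch "[0,0,0.1,0,0,0,0.05,0,0,0,0,0,0,0.05]";  python3 -m inch "[0,0,0.1,0,0,0,0.05,0,0,0,0,0,0,0.05]"
python3 - <<'E'
from h import *
np.set_printoptions(precision=4,suppress=True)
print(glass()); o=ctrl.get_obs(); print(np.load('S.npy')[:3,:3].T@o['force'],o['moment'])
E
```

```text
time_s: 19.12
ee_pos: [0.5862, 0.1854, 0.1268]
eef_rot: [3.135, -0.542, 0.882]
force: [0.1, -0.5, -3.3]
grip_width: 0.014
time_s: 19.38
ee_pos: [0.5865, 0.1858, 0.126]
eef_rot: [3.135, -0.542, 0.882]
force: [0.5, -0.8, -3.9]
grip_width: 0.0135
time_s: 19.62
ee_pos: [0.5868, 0.1862, 0.1251]
eef_rot: [3.135, -0.542, 0.882]
force: [-0.1, 0.7, -3.2]
grip_width: 0.0142
[[ 1.      0.0007 -0.0008 -0.0009]
 [-0.0007  1.     -0.0006 -0.    ]
 [ 0.0008  0.0006  1.      0.0008]
 [ 0.      0.      0.      1.    ]]
[-1.2021  0.4873 -2.9625] [-0.4376  0.3814  0.0572]
```

```bash
for i in 1 2; do :; done; python3 -m inch "[0,0,0.05,0,0,0,0.05,0,0,0,0,0,0,0.05]"; python3 -m inch "[0,0,0.05,0,0,0,0.05,0,0,0,0,0,0,0.05]"; python3 -m inch "[0,0,0.05,0,0,0,0.05,0,0,0,0,0,0,0.05]"
python3 - <<'E'
from h import *
np.set_printoptions(precision=4,suppress=True)
print(glass()); o=ctrl.get_obs(); print(np.load('S.npy')[:3,:3].T@o['force'],o['moment'])
E
```

```text
time_s: 19.88
ee_pos: [0.587, 0.1864, 0.1247]
eef_rot: [3.135, -0.542, 0.882]
force: [-1.3, 0.1, -2.9]
grip_width: 0.0137
time_s: 20.12
ee_pos: [0.5872, 0.1866, 0.1244]
eef_rot: [3.135, -0.542, 0.882]
force: [0.1, 0.4, -2.6]
grip_width: 0.0135
time_s: 20.38
ee_pos: [0.5874, 0.1867, 0.1242]
eef_rot: [3.135, -0.542, 0.882]
force: [-4.4, -2.6, 1.9]
grip_width: 0.0137
[[ 1.      0.0006 -0.001  -0.0008]
 [-0.0006  1.     -0.0003 -0.0002]
 [ 0.001   0.0003  1.     -0.0004]
 [ 0.      0.      0.      1.    ]]
[-3.111   1.7417  4.0424] [-0.5878  0.7334  0.1215]
```

Contact is gentle, about 6 N. I'll ease it down the slope so it barely slides on release, watching the force.

```bash
python3 -m inch "[-0.1,0,0,0,0,0,0.05,-0.1,0,0,0,0,0,0.05,-0.1,0,0,0,0,0,0.05,-0.1,0,0,0,0,0,0.05,0,0,0,0,0,0,0.05]"; python3 -m inch "[-0.1,0,0,0,0,0,0.05,-0.1,0,0,0,0,0,0.05,0,0,0,0,0,0,0.05]"
python3 - <<'E'
from h import *
np.set_printoptions(precision=4,suppress=True)
print(glass()); o=ctrl.get_obs(); print(np.load('S.npy')[:3,:3].T@o['force'],o['moment'])
E
```

```text
time_s: 21.0
ee_pos: [0.5854, 0.1839, 0.1221]
eef_rot: [3.135, -0.542, 0.882]
force: [-1.0, -1.6, 5.3]
grip_width: 0.0138
time_s: 21.38
ee_pos: [0.5843, 0.1827, 0.1211]
eef_rot: [3.135, -0.542, 0.882]
force: [0.3, -0.7, 5.7]
grip_width: 0.0138
[[ 1.      0.0006 -0.0012 -0.0067]
 [-0.0006  1.      0.     -0.0003]
 [ 0.0012 -0.      1.     -0.0004]
 [ 0.      0.      0.      1.    ]]
[ 2.6278 -0.6934  5.0456] [-0.0304 -0.0192 -0.0171]
```

```bash
python3 -m inch "[0,0,0,0,0,0,0.17,0,0,0,0,0,0,0.2,0,0,0,0,0,0,0.25,0,0,0,0,0,0,0.35,0,0,0,0,0,0,0.35,0,0,0,0,0,0,0.35,0,0,0,0,0,0,0.35]"
python3 -m inch "[0,0,-0.5,0,0,0,0.35,0,0,-1.5,0,0,0,0.35,0,0,-3,0,0,0,0.35,0,0,-3,0,0,0,0.35,0,0,-3,0,0,0,0.35,0,0,-3,0,0,0,0.35,0,0,0,0,0,0,0.35]"
python3 - <<'E'
from h import *
np.set_printoptions(precision=4,suppress=True)
S=np.load('S.npy'); c=cam('wrist'); save(c[0],'w5.png'); P=(cloud(c)-S[:3,3])@S[:3,:3]
hsv=cv2.cvtColor(c[0],cv2.COLOR_RGB2HSV); m=(c[1]>0)&(np.hypot(P[...,0],P[...,1])<.075)&(P[...,2]<.03)&(P[...,2]>-.01)
X=P[m&(hsv[...,0]>5)&(hsv[...,0]<20)&(hsv[...,1]>120)]
co,*_=np.linalg.lstsq(np.c_[X[:,:2],np.ones(len(X))],X[:,2],rcond=None); print('face',co,len(X))
m2=(c[1]>0)&(np.hypot(P[...,0],P[...,1])<.06)&(P[...,2]<.055)&(P[...,2]>.038); X=P[m2]; r=cv2.minAreaRect((X[:,:2]*1000).astype(np.float32)); print('grip',len(X),r,np.median(X[:,2]))
rb=blobs(c[0],(0,150,80),(8,255,255),30); print(rb)
m3=(hsv[...,0]<8)&(hsv[...,1]>150)&(P[...,2]>.05)&(P[...,2]<.06)&(np.hypot(P[...,0],P[...,1]-.088)<.06); k=np.median(P[m3],0); print('knob top',k,np.arctan2(k[0],k[1]-.088))
E
```

```text
time_s: 22.25
ee_pos: [0.5841, 0.1828, 0.1208]
eef_rot: [3.135, -0.542, 0.882]
force: [-0.4, 0.1, 0.1]
grip_width: 0.0329
time_s: 23.12
ee_pos: [0.5378, 0.1268, 0.2434]
eef_rot: [3.131, -0.544, 0.883]
force: [0.2, -0.2, -1.5]
grip_width: 0.0325
face [-0.0018 -0.0014  0.0104] 4922
grip 864 ((-6.624753475189209, 0.0467681884765625), (13.428384780883789, 59.81514358520508), 0.2746405303478241) 0.04424170052827277
[(array([358.4102,  81.4839]), np.int32(746)), (array([298.11  , 105.8625]), np.int32(509))]
knob top [0.0414 0.1024 0.0563] 1.2362537149808088
```

View pics/w5.png

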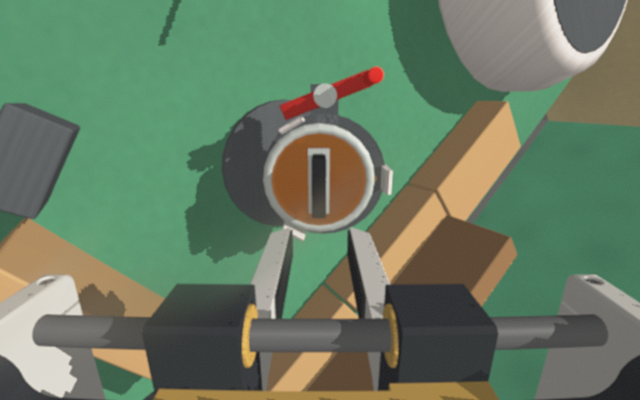

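The glass is seated at x=-6.6 mm, y=0 and parallel to within about 0.002 rad. The keeper is open at 1.24 rad. Next I'll grip the knob again and shut it.

```bash
python3 - <<'E'
from h import *
A=knobpose(1.236,.08); steps(A); B=knobpose(1.236,.026); steps(B,A=A,v=2); steps(knobpose(.02,.026),A=B,w=.1)
E
```

```text
N 9 row [-0.14 -1.36  0.93] [ 0.0007 -0.0008  0.1373]
N 3 row [ 0.  -0.   1.8] [ 0. -0. -0.]
N 13 row [-0.42  0.02  0.  ] [ 0.     -0.     -0.0935]
```

```bash
python3 -m inch "[-0.14,-1.36,0.93,0.0007,-0.0008,0.1373,0.4,-0.14,-1.36,0.93,0.0007,-0.0008,0.1373,0.4,-0.14,-1.36,0.93,0.0007,-0.0008,0.1373,0.4,-0.14,-1.36,0.93,0.0007,-0.0008,0.1373,0.4,-0.14,-1.36,0.93,0.0007,-0.0008,0.1373,0.4,-0.14,-1.36,0.93,0.0007,-0.0008,0.1373,0.4,-0.14,-1.36,0.93,0.0007,-0.0008,0.1373,0.4,-0.14,-1.36,0.93,0.0007,-0.0008,0.1373,0.4,-0.14,-1.36,0.93,0.0007,-0.0008,0.1373,0.4,0,0,0,0,0,0,0.4]" 8
python3 - <<'E'
from h import *
np.set_printoptions(precision=4,suppress=True)
print(np.linalg.inv(np.load('S.npy'))@tcp()); steps(knobpose(1.236,.026),v=2)
E
```

```text
time_s: 24.42
ee_pos: [0.5114, 0.2608, 0.1931]
eef_rot: [-2.627, -0.167, -0.395]
force: [-0.9, 0.5, 0.2]
grip_width: 0.0376
[[ 0.3297 -0.9441 -0.0028  0.0419]
 [-0.9441 -0.3297  0.0037  0.1038]
 [-0.0044  0.0014 -1.      0.0776]
 [ 0.      0.      0.      1.    ]]
N 3 row [ 0.04 -0.01  1.72] [0.0005 0.0015 0.0004]
```

```bash
python3 -m inch "[0.04,0,1.72,0.0005,0.0015,0,0.4,0.04,0,1.72,0.0005,0.0015,0,0.4,0.04,0,1.72,0.0005,0.0015,0,0.4,0,0,0,0,0,0,0.4,0,0,0,0,0,0,0.1,0,0,0,0,0,0,0.1,0,0,0,0,0,0,0.1,0,0,0,0,0,0,0.1]" 8
python3 - <<'E'
from h import *
np.set_printoptions(precision=4,suppress=True)
print(np.linalg.inv(np.load('S.npy'))@tcp()); steps(knobpose(.02,.026),w=.1)
E
```

```text
time_s: 25.42
ee_pos: [0.53, 0.2802, 0.1508]
eef_rot: [-2.624, -0.172, -0.4]
force: [-2.0, -0.1, 2.6]
grip_width: 0.0142
[[ 0.3283 -0.9446  0.0023  0.043 ]
 [-0.9446 -0.3283 -0.002   0.1017]
 [ 0.0027 -0.0015 -1.      0.0275]
 [ 0.      0.      0.      1.    ]]
N 13 row [-0.43  0.02  0.01] [ 0.     -0.0003 -0.0936]
```

```bash
python3 -m inch "[-0.43,0.02,0,0,0,-0.0936,0.1,-0.43,0.02,0,0,0,-0.0936,0.1,-0.43,0.02,0,0,0,-0.0936,0.1,-0.43,0.02,0,0,0,-0.0936,0.1,-0.43,0.02,0,0,0,-0.0936,0.1,-0.43,0.02,0,0,0,-0.0936,0.1,-0.43,0.02,0,0,0,-0.0936,0.1,-0.43,0.02,0,0,0,-0.0936,0.1,-0.43,0.02,0,0,0,-0.0936,0.1,-0.43,0.02,0,0,0,-0.0936,0.1,-0.43,0.02,0,0,0,-0.0936,0.1,-0.43,0.02,0,0,0,-0.0936,0.1,-0.42,0.02,0,0,0,-0.0936,0.1,0,0,0,0,0,0,0.1]"
python3 - <<'E'
from h import *
np.set_printoptions(precision=4,suppress=True)
X=np.linalg.inv(np.load('S.npy'))@tcp(); o=ctrl.get_obs(); print(X,np.arctan2(X[0,3],X[1,3]-.088),o['grip_width'],o['force'])
E
```

```text
time_s: 27.18
ee_pos: [0.4829, 0.2714, 0.1286]
eef_rot: [-3.132, -0.543, 0.861]
force: [-4.8, -5.0, 5.6]
grip_width: 0.0137
[[ 0.9998 -0.0188  0.0018  0.0002]
 [-0.0188 -0.9998 -0.002   0.1326]
 [ 0.0019  0.0019 -1.      0.0274]
 [ 0.      0.      0.      1.    ]] 0.004867619503198852 0.013686373404226107 [-4.8188 -5.0044  5.613 ]
```

Shut. I'll release, back off and check.

```bash
python3 -m inch "[0,0,0,0,0,0,0.4,0,0,0,0,0,0,0.4,0,0,0,0,0,0,0.4,0,0,0,0,0,0,0.4,0,0,-0.5,0,0,0,0.4,0,0,-1.5,0,0,0,0.4,0,0.5,-3,0,0,0,0.4,0,2,-3,0,0,0,0.4,0,3,-3,0,0,0,0.4,0,3,-3,0,0,0,0.4,0,3,-2,0,0,0,0.4,0,0,0,0,0,0,0.4,0,0,0,0,0,0,0.4]"
python3 - <<'E'
from h import *
np.set_printoptions(precision=4,suppress=True)
S=np.load('S.npy'); c=cam('wrist'); save(c[0],'w6.png'); P=(cloud(c)-S[:3,3])@S[:3,:3]
hsv=cv2.cvtColor(c[0],cv2.COLOR_RGB2HSV); m=(c[1]>0)&(np.hypot(P[...,0],P[...,1])<.075)&(P[...,2]<.03)&(P[...,2]>-.01)
X=P[m&(hsv[...,0]>5)&(hsv[...,0]<20)&(hsv[...,1]>120)]
co,*_=np.linalg.lstsq(np.c_[X[:,:2],np.ones(len(X))],X[:,2],rcond=None); print('face',co,len(X))
m2=(c[1]>0)&(np.hypot(P[...,0],P[...,1])<.042)&(P[...,2]<.055)&(P[...,2]>.038); X=P[m2]; r=cv2.minAreaRect((X[:,:2]*1000).astype(np.float32)); print('grip',len(X),r,np.median(X[:,2]))
m3=(hsv[...,0]<8)&(hsv[...,1]>150)&(P[...,2]>.05)&(P[...,2]<.06)&(np.hypot(P[...,0],P[...,1]-.088)<.06); k=np.median(P[m3],0); print('knob top',k,np.arctan2(k[0],k[1]-.088))
E
```

```text
time_s: 28.8
ee_pos: [0.5171, 0.1336, 0.2642]
eef_rot: [-3.131, -0.542, 0.859]
force: [-0.1, 0.4, -0.3]
grip_width: 0.0381
face [-0.0022  0.0012  0.0104] 4060
grip 739 ((-6.43712043762207, 0.11314773559570312), (59.96950912475586, 13.986083984375), 89.93582916259766) 0.04432643183414509
knob top [0.0012 0.1311 0.0563] 0.028800971667842512
```

View pics/w6.png

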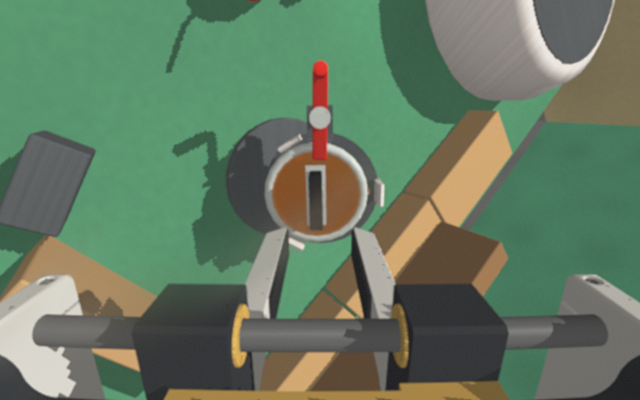

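The red bar (knob (320,70), tip (319,155)) lies over the glass rim. The glass sits parallel at (-6.4, 0.1) mm, and the robot is clear.

```bash
python3 -c "
from station import ctrl; print(ctrl.hand_in())"
```

```text
the job is handed in; nothing more can be done
None
```

The amber glass is seated on the leaning stand with the keeper shut over its rim. I handed the job in at about 29 s, and no verdict was reported.

**What I did:** I gripped the keeper knob and swung it open to about 1.24 rad. I then picked up the amber glass by its black grip and carried it over the brick. I lowered it between the lips until it touched with about 6 N, eased it about 6 mm down the slope and let go. Finally I gripped the knob again, swung the keeper shut, released it and backed away.

**Last checks (wrist camera):**

| Check | Measured | Limit |
|---|---|---|
| Glass axis from seat centre | x = -6.4 mm, y = +0.1 mm | ±13 mm |
| Glass face to seat plane | within 0.003 rad | 0.04 rad |
| Keeper angle | about 0.03 rad | 0.2 rad |

- **Height:** the grip top read 44.3 mm above the seat plane against 45 mm nominal, so the glass is down on the studs.
- **Robot:** the gripper is clear of the stand and the wrist force is near zero.
- **Disagreement:** the glass face read 10.4 mm above the seat plane, not 12 mm. I put that down to the pane lying slightly below the rim plus calibration error, since the grip height agrees.
- **Not measured:** the force on each of the three brass points could not be read directly. I also did not re-measure the blue glass and the other bench items at the end. The blue glass looked undisturbed in the picture after the lift.

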